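Find the loaded bush by weight and hold it over the probe head

ROBOT

A 6-joint arm with a two-finger parallel gripper is mounted at the origin on the work surface. World frame = base frame: x ahead of the robot, y to its left, z up, the work surface at z = 0. Lengths are in m, angles in rad, forces in N, time in s.
With the tool pointing down it reaches from about 0.3 to 0.85 m from the base axis. Payload 4.2 kg.
Tool frame: the origin (TCP) lies at the very end of the fingers, on their centre line; the grasp point (between the pads) lies 19 mm behind it; z points along the fingers, y is the line along which they close (so a half turn about z gives the same grasp; the last joint's range is limited). The gripper opens to 91 mm and grips with 3 to 60 N. Pads are 32 mm wide; open, the fingers measure 118 mm over their backs; the gripper's body (76 mm by 178 mm) begins 60 mm behind the grasp point.
Start: joints at [-1.227, 0.32, 1.565, -0, 1.257, -0.02], TCP at [0.205, -0.537, 0.214] pointing down, gripper open.
Joint ranges: [-3.11, 3.11], [-0.84, 2.01], [0.21, 2.61], [-1.34, 4.49], [0.05, 2.63], [-2.56, 2.56]. Speed limits (rad/s): [2.57, 2.57, 3.14, 3.14, 3.14, 3.14].

INTERFACE

Orientations are given as a unit quaternion [x, y, z, w].
In Python, from plant import env gives the robot as it stands.
- The arm moves only by the shell command python3 -m handwheel 'ROWS' [OPENING] [FORCE]. ROWS is JSON, a list of rows, each a list of 6 numbers: the shift along the tool's x, y, z in units of 30 mm (1.0 is 30 mm), then the turn, a rotation vector about the tool's x, y, z in units of 6 degrees (1.0 is 6 degrees). A call has 1 to 12 rows; each row shifts and turns the commanded pose from where the row before left it, along the tool's axes as they then stand; what a row does not reach is not made up. A row lasts 1/10 s, in which the tool goes at most 50 mm and 8.59 degrees, less where a joint would pass 70% of its speed; a pose out of reach is approached as far as the arm can. A call is refused whole if a number of a shift passes 1 or a number of a turn 1, either way. A call with a gripper value outside its range is refused whole. OPENING is the finger opening in mm, from 0 to 91.2, set as the call begins (- or left out, the last holds). The fingers move at their own pace and stop on an object; FORCE is the grip in N (left out, the last holds). Time passes only in rows, so rows that do not move let the fingers close. It gives the time, the measured TCP pose, the force, the opening and the grip force at its end, in the units of the state.
- env.read_state(): the state, without advancing time (a new reading comes with each control period).
- env.camera(name): name is "side" or "top" or "wrist"; returns the picture (480x640x3 uint8, red, green, blue); there is no depth.
- env.calibration(name): a dict with "camera_matrix" (3x3 intrinsics, pixels), "view" (4x4, takes a point from world to camera coordinates); the wrist camera has in their place "tool_from_camera" (4x4, takes a point from camera to tool coordinates, whose origin is the TCP and whose axes are the flange's). Camera axes: x right, y down, z forward; pixel columns grow to the right and rows downward; lengths in m; the calibration is good to about 2 mm. A picture is of the moment at which its call begins: read the wrist's pose just before it. calibration takes no time and is no camera call.
- env.sign_off(): hands the job in; it is judged then, once.
The state is a dict: "t": time; "q": joint angles; "dq": joint speeds; "tau": joint torques, N m; "position": TCP position; "ee_rot": TCP orientation; "ft_force": force on the tool from outside, world axes, zero at the start; "moment": the same for the moment, N m; "opening": opening from 0.0 (shut) to 1.0 (fully open); "grasp_force": force on a finger pad.
Only numpy, scipy, OpenCV 4.12 (cv2) and the standard library are available. Lean on these libraries where they do the work, as an engineer would, in place of code of your own. Each camera call takes 0.05 s, during which the arm holds its last target. There are 200 camera calls.

TASK

Two bronze bushes that look alike stand in the sorting channel, and one of them has the heavier core. Lift the left bush (left as seen from the robot) well clear of the channel, hold it still for a second to feel its weight and set it back upright where it stood, then lift and feel the right one in the same way. Leave the lighter bush standing where it began and finish with the heavier one still held in the gripper, upright and motionless about 60 mm above the middle of the white probe head, touching nothing else; drop or tip neither bush and leave the other things on the table where they are.

Things in the scene. Friction and masses are not known exactly. Their poses are not given: they have to be found in the camera images.
- channel: Shallow grey steel sorting channel fixed to the table, 90 mm (x) by 360 mm (its length, y), floor 4 mm thick, open upwards; 4 mm thick side walls along both long sides and across the +y end stand 12 mm above the table. Near its -y end a sprung steel gate 22 mm high bars it. Origin: middle of the underside, at table height; x across, y along the channel towards the robot's left, z up. Its yaw stays within 0.25 rad of straight.
- bush_left: The bush at the channel's +y end (left as seen from the robot): upright bronze cylinder 38 mm in diameter with a closed flat top, standing on a 52 mm flange 6 mm thick; 54 mm high in all. It is hollow and sealed; a loose core inside makes the whole weigh either about 340 g or about 560 g (each give or take 40 g). Origin: middle of the flange's underside, z up along the axis. It stands on the channel's floor.
- bush_right: The other bush, 110 to 150 mm along the channel from the first towards -y; same shape, size and origin as bush_left, with the other core in it. Which of the two is the heavier changes from run to run and cannot be seen.
- reader_top (a point): Middle of the top of the probe head: a flat white disc 68 mm in diameter, 30 mm above the table, on a round black housing 90 mm in diameter, fixed to the table.
- wedge_1: Bystander: zinc-plated wedge 50 by 26 mm, 5 to 16 mm high, lying in the channel between bush_right and the gate. Origin: middle of the underside.
- wedge_2: Bystander: wedge like wedge_1, on the table on the far side of the probe head. Origin: middle of the underside.
- wedge_3: Bystander: wedge like wedge_1, on the table beside the channel, on the robot's side of it. Origin: middle of the underside.
- roller: Bystander: white nylon roller 32 mm in diameter, 45 mm high, standing upright to the right of the probe head. Origin: middle of the underside.
- vblock: Bystander: steel V-block 60 by 50 mm, 38 mm high, beyond the channel. Origin: middle of the underside.
- parallel: Bystander: steel bar 100 by 10 mm, 25 mm high, standing on edge beyond the channel. Origin: middle of the underside.

How it is judged:
On the way, in this order (a step that is already met when the one before it is completed fails the run):
1. the left bush is held still, its underside at least 30 mm above the channel floor, while the right one stands where it began (height (world z) of bush_left above 0.034 m and contact force between bush_left and the fingers above 0.5 N and linear speed of bush_left below 0.03 m/s and distance of bush_right from where it was at the start of the episode below 0.03 m), for 0.5 s.
2. the right bush is held still, its underside at least 30 mm above the channel floor, while the left one stands again where it began (height (world z) of bush_right above 0.034 m and contact force between bush_right and the fingers above 0.5 N and linear speed of bush_right below 0.03 m/s and distance of bush_left from where it was at the start of the episode below 0.03 m and angle between bush_left's own z axis and vertical below 0.1 rad), for 0.5 s.
At the end, for the whole second after the job is handed in: The heavier bush is gripped, still, upright within 0.2 rad, its axis within 30 mm of the middle of the probe head, its underside 20 to 110 mm above it (its core presses its inner seat with over 1.2 N); the lighter stands upright, untouched, within 30 mm of where it began (((contact force between bush_left_c0 and anything else above 1.2 N and contact force between bush_left and the fingers above 0.5 N and horizontal distance between bush_left and reader_top below 0.03 m and height (world z) of bush_left between 0.05 and 0.14 m and angle between bush_left's own z axis and vertical below 0.2 rad and linear speed of bush_left below 0.03 m/s and distance of bush_right from where it was at the start of the episode below 0.03 m and angle between bush_right's own z axis and vertical below 0.1 rad and linear speed of bush_right below 0.02 m/s and contact force between bush_right and the arm below 0.05 N and contact force between bush_right and the fingers below 0.05 N) or (contact force between bush_right_c0 and anything else above 1.2 N and contact force between bush_right and the fingers above 0.5 N and horizontal distance between bush_right and reader_top below 0.03 m and height (world z) of bush_right between 0.05 and 0.14 m and angle between bush_right's own z axis and vertical below 0.2 rad and linear speed of bush_right below 0.03 m/s and distance of bush_left from where it was at the start of the episode below 0.03 m and angle between bush_left's own z axis and vertical below 0.1 rad and linear speed of bush_left below 0.02 m/s and contact force between bush_left and the arm below 0.05 N and contact force between bush_left and the fingers below 0.05 N))); the arm keeps its last pose, push and grip.
It fails at once if a bush is tipped by more than 0.6 rad (angle between any of bush_left, bush_right's own z axis and vertical above 0.6 rad).
It fails at once if a bush is dropped (falls free, faster than 0.3 m/s, more than 10 mm above the channel floor) ((height (world z) of bush_left above 0.014 m and contact force between bush_left and the fingers below 0.05 N and linear speed of bush_left above 0.3 m/s) or (height (world z) of bush_right above 0.014 m and contact force between bush_right and the fingers below 0.05 N and linear speed of bush_right above 0.3 m/s)).
It fails at once if a bystander is moved by more than 30 mm (distance of any of wedge_1, wedge_2, wedge_3, roller, vblock, parallel from where it was at the start of the episode above 0.03 m).
It also fails if it takes over 72 s, if anything falls off the work surface, if the arm or the gripper's body presses on something with over 40 N, if the wrist force passes 120 N, or if a joint passes its speed limit or range.

## Working session

There is one attempt and no reset: what is moved stays moved. The work goes in short steps, Python scripts to look and compute and a shell command to move; the robot and the scene stay as the last step left them, time stands still between calls to the robot, and variables do not carry over. Pictures are saved under pics/ and viewed, at most 10 in all, crops included, and the job is handed in when it is done.

```bash
mkdir -p pics; ls; python3 - <<'E'
from plant import env
import cv2
for n in ("top","side"):
    im=env.camera(n); cv2.imwrite(f"pics/{n}0.png",im[:,:,::-1])
    c=env.calibration(n); print(n,c)
print(env.calibration("wrist")); s=env.read_state();print(s)
E
```

```text
pics
top {'camera_matrix': array([[445.69339242,   0.        , 319.84482284],
       [  0.        , 445.69339242, 240.26248802],
       [  0.        ,   0.        ,   1.        ]]), 'view': array([[ 0.00613708, -0.99984767, -0.01633945, -0.02966024],
       [-0.98710622, -0.00344368, -0.16002955,  0.57255343],
       [ 0.15994891,  0.01711088, -0.98697698,  0.71459509],
       [ 0.        ,  0.        ,  0.        ,  1.        ]])}
side {'camera_matrix': array([[568.09468848,   0.        , 316.32553931],
       [  0.        , 568.09468848, 238.11280973],
       [  0.        ,   0.        ,   1.        ]]), 'view': array([[-0.69547092, -0.71836124,  0.01665323,  0.39577311],
       [-0.37966588,  0.34769382, -0.85729973,  0.26108626],
       [ 0.61006067, -0.60254969, -0.51454819,  0.89876013],
       [ 0.        ,  0.        ,  0.        ,  1.        ]])}
{'camera_matrix': array([[399.65061803,   0.        , 323.22193977],
       [  0.        , 399.65061803, 239.67896272],
       [  0.        ,   0.        ,   1.        ]]), 'tool_from_camera': array([[-2.45107510e-04, -9.59789355e-0
[... 301 characters left out ...]
}
{'t': 0.1, 'q': array([-1.22699873e+00,  3.20213575e-01,  1.56554963e+00, -4.23526437e-05,
        1.25742436e+00, -1.99706368e-02]), 'dq': array([-7.96457207e-04,  2.25483245e-04, -3.02592873e-03,  7.83042647e-04,
       -8.09570036e-05,  1.44509623e-03]), 'tau': array([ 9.96192684e-04, -4.13332272e+01, -2.32509720e+01,  7.29424506e-02,
        4.22398327e-02, -6.19332877e-05]), 'position': array([ 0.20443277, -0.53693868,  0.21321551]), 'ee_rot': array([ 9.83503137e-01,  1.80889312e-01, -1.48431827e-04, -7.83778953e-04]), 'ft_force': array([ 0.2255422 , -0.53499828, -0.02871691]), 'moment': array([ 0.04571552, -0.02056719,  0.02833728]), 'grasp_force': 0.0, 'opening': 1.0008436210168732}
```

View pics/top0.png

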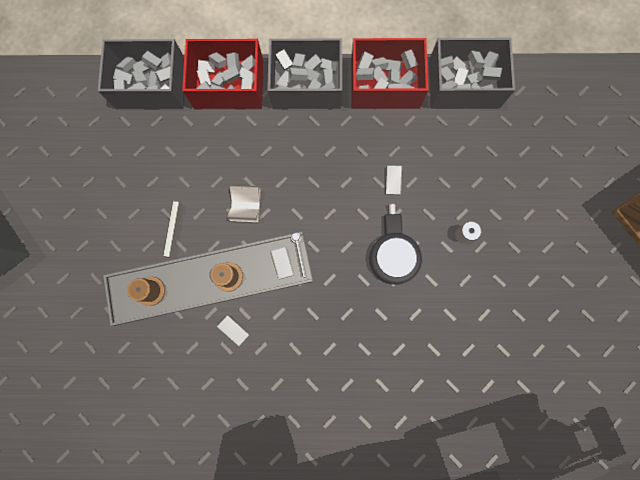

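View pics/side0.png

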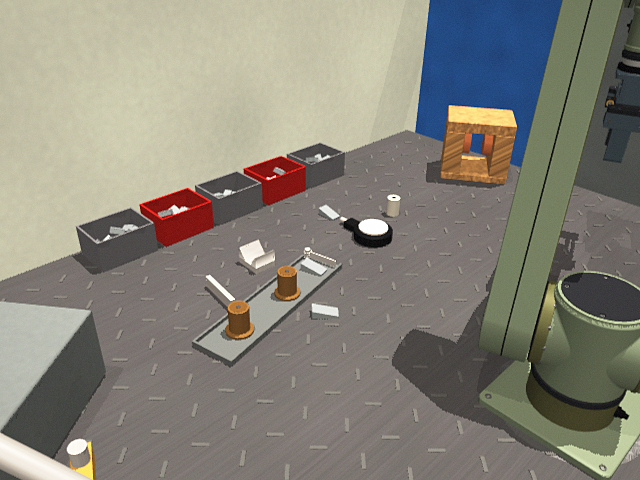

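The top view shows the left bush's top at about (139,290), the right at (222,275), the probe disc at (397,257), and the channel spanning (105,275)-(312,280). The side view shows the same bushes at about (238,305) and (287,270).

```bash
cat > h.py <<'E'
from plant import env
import cv2, numpy as np
from scipy.spatial.transform import Rotation as R
def cast(K,c2w,p,z):
    d=c2w[:3,:3]@np.linalg.solve(K,[p[0],p[1],1]); o=c2w[:3,3]
    return o+d*(z-o[2])/d[2]
def cam(n):
    s=env.read_state(); im=env.camera(n); c=env.calibration(n)
    if n=="wrist":
        T=np.eye(4);T[:3,:3]=R.from_quat(s["ee_rot"]).as_matrix();T[:3,3]=s["position"]
        T=T@c["tool_from_camera"]
    else: T=np.linalg.inv(c["view"])
    return im,c["camera_matrix"],T
def blobs(m,amin):
    n,l,st,ce=cv2.connectedComponentsWithStats(m.astype(np.uint8))
    return [(l==i,st[i],ce[i]) for i in range(1,n) if st[i][4]>amin]
def go(t,yaw=None):
    "tool-axis units (30 mm, 6 deg) from the present pose to target t"
    s=env.read_state(); r=R.from_quat(s["ee_rot"])
    print("units",np.round(r.inv().apply(np.array(t)-s["position"])/.03,2),"pos",np.round(s["position"],4))
    if yaw is not None:
        w=R.from_euler("xz",[np.pi,yaw]); print("turn",np.round((r.inv()*w).as_rotvec(True)/6,2))
E
python3 - <<'E'
from h import *
for n in("top","side"):
    im,K,T=cam(n); hsv=cv2.cvtColor(im,cv2.COLOR_RGB2HSV)
    m=(hsv[...,0]<20)&(hsv[...,1]>110)&(hsv[...,2]>60); m[:230]=0; m[:,:100]=0; m[:,400:]=0
    for b,st,c in blobs(m,150):
        print(n,st,c.round(1)); 
        print(cast(K,T,c,.031).round(3))
    if n=="top":
        m=hsv[...,2]>190; m[:200]=0
        for b,st,c in blobs(m,40): print("white",st,c.round(1),cast(K,T,c,.03).round(3))
        cv2.imwrite("pics/crop.png",cv2.resize(im[240:320,100:260,::-1],None,fx=5,fy=5,interpolation=2))
E
```

```text
top [211 263  31  28 522] [225.1 275.4]
[0.513 0.136 0.031]
top [128 277  37  28 570] [144.6 290.1]
[0.487 0.274 0.031]
white [229 200  30  15 295] [242.9 205.4] [0.637 0.11  0.03 ]
white [164 202  14  55 281] [170.5 228.7] [0.595 0.236 0.03 ]
white [390 204   5  10  46] [392.1 208.5] [ 0.632 -0.153  0.03 ]
white [462 222  19  18 224] [471.2 230.4] [ 0.594 -0.29   0.03 ]
white [291 233  15  44 105] [298.  247.8] [0.562 0.011 0.03 ]
white [ 377  238   39   39 1185] [396.2 257.1] [ 0.546 -0.159  0.03 ]
white [272 247  21  32 410] [281.7 262.5] [0.536 0.039 0.03 ]
white [219 263  13  22  41] [226.8 273.4] [0.517 0.134 0.03 ]
white [217 316  31  30 430] [232.6 330.2] [0.42 0.12 0.03]
side [155 230  51  17 484] [174.2 235.5]
[0.816 0.2   0.031]
side [274 266  26  35 670] [286.6 284.2]
[0.509 0.14  0.031]
side [225 301  29  39 830] [238.6 320.9]
[0.483 0.277 0.031]
```

View pics/crop.png

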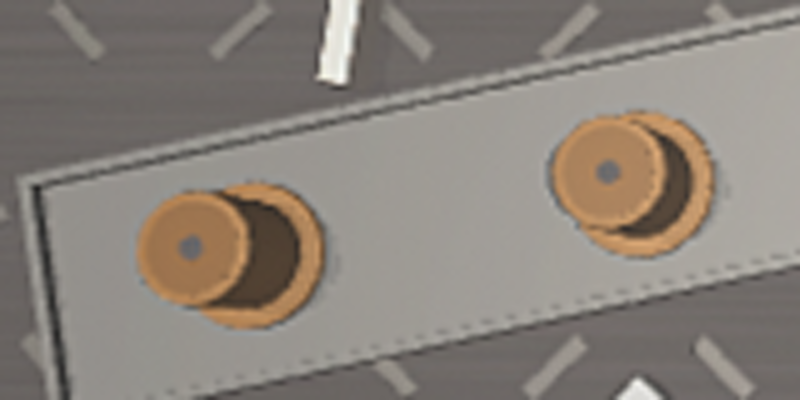

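The crop shows the lid dots at (190,247) and (608,172), i.e. image pixels (138,289.4) and (221.6,274.4).

```bash
python3 - <<'E'
from h import *
im,K,T=cam("top")
for p in((137.9,289.2),(221.5,274.2)): print(cast(K,T,p,.058).round(4))
t=cast(K,T,(137.9,289.2),.058); go([t[0],t[1],.2])
E
```

```text
[0.4874 0.2745 0.058 ]
[0.5129 0.1362 0.058 ]
units [ 18.44 -21.93   0.47] pos [ 0.2045 -0.5372  0.2136]
```

```bash
python3 -m handwheel '[[0.4,-0.4,0],[0.8,-1,0],[0.8,-1,0],[0.8,-1,0],[0.8,-1,0],[0.8,-1,0],[0.8,-1,0],[0.8,-1,0],[0.8,-1,0],[0.8,-1,0],[0.8,-1,0],[0.8,-1,0]]' 91 || python3 -m handwheel '[[0.4,-0.4,0,0,0,0],[0.8,-1,0,0,0,0],[0.8,-1,0,0,0,0],[0.8,-1,0,0,0,0],[0.8,-1,0,0,0,0],[0.8,-1,0,0,0,0],[0.8,-1,0,0,0,0],[0.8,-1,0,0,0,0],[0.8,-1,0,0,0,0],[0.8,-1,0,0,0,0],[0.8,-1,0,0,0,0],[0.8,-1,0,0,0,0]]' 91
python3 -c "
from h import *
go([.4874,.2745,.19])"
```

```text
t: 1.45
position: [0.3403, -0.1171, 0.214]
ee_rot: [0.984, 0.181, 0.0, -0.0]
ft_force: [1.4, -0.5, -0.0]
opening: 0.996
grasp_force: 0.0
units [  9.23 -10.46   0.81] pos [ 0.3403 -0.1171  0.214 ]schema error: expected 6 numbers
```

```bash
python3 -m handwheel '[[0.85,-1,0,0,0,0],[0.85,-1,0,0,0,0],[0.85,-1,0,0,0,0],[0.85,-1,0,0,0,0],[0.85,-1,0,0,0,0],[0.85,-1,0.2,0,0,0],[0.85,-1,0.2,0,0,0],[0.85,-1,0.2,0,0,0],[0.85,-1,0.2,0,0,0],[0.8,-0.8,0,0,0,0],[0.5,-0.3,0,0,0,0],[0,0,0,0,0,0]]' 91
python3 - <<'E'
from h import *
im,K,T=cam("wrist"); cv2.imwrite("pics/w1.png",im[:,:,::-1])
hsv=cv2.cvtColor(im,cv2.COLOR_RGB2HSV); m=(hsv[...,0]<20)&(hsv[...,1]>90)&(hsv[...,2]>60)
for b,st,c in blobs(m,300): print(st,c.round(1),cast(K,T,c,.035).round(4))
print(np.round(env.read_state()["position"],4))
E
```

```text
t: 2.65
position: [0.4838, 0.2613, 0.1895]
ee_rot: [0.983, 0.182, -0.0, -0.0]
ft_force: [-0.4, -0.5, -0.5]
opening: 1.001
grasp_force: 0.0
[ 285  177   57   64 2671] [312.2 207.7] [0.493  0.2752 0.035 ]
[ 436  205   72   67 3259] [471.3 237.7] [0.517  0.1403 0.035 ]
[  84  323   41   71 1220] [ 99.  358.3] [0.2885 0.4104 0.035 ]
[ 523  323   41   71 1133] [547.  358.7] [0.4373 0.0213 0.035 ]
[ 304  407  336   30 7289] [482.2 423.7] [0.3506 0.0439 0.035 ]
[0.4829 0.2599 0.1895]
```

View pics/w1.png

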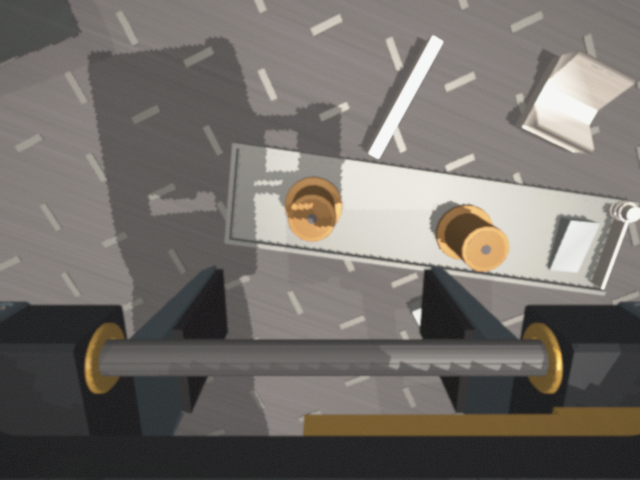

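The wrist view shows the left bush's lid dot at (312,219), the right's at (486,250), with nothing between the fingers and the left bush.

```bash
python3 - <<'E'
from h import *
im,K,T=cam("wrist")
for p in((312,219),(486,250)): print(cast(K,T,p,.058).round(4))
print(env.read_state()["ft_force"])
t=cast(K,T,(312,219),.058); go([t[0],t[1],.03]); go([.4874,.2745,.03])
E
```

```text
[0.4883 0.2718 0.058 ]
[0.514  0.1337 0.058 ]
[-0.12337485  0.01596077 -0.5610303 ]
units [ 0.34 -0.34  5.32] pos [0.4827 0.259  0.1896]
units [ 0.34 -0.43  5.32] pos [0.4827 0.259  0.1896]
```

```bash
python3 -m handwheel '[[0.34,-0.38,0.4,0,0,0],[0,0,1,0,0,0],[0,0,1,0,0,0],[0,0,1,0,0,0],[0,0,1,0,0,0],[0,0,0.6,0,0,0],[0,0,0.3,0,0,0],[0,0,0.15,0,0,0],[0,0,0,0,0,0],[0,0,0,0,0,0]]' 91 
python3 -c "
from h import *
im,K,T=cam('wrist'); cv2.imwrite('pics/w2.png',im[:,:,::-1])
go([.488,.273,.026])"
```

```text
t: 3.75
position: [0.4901, 0.2738, 0.0273]
ee_rot: [0.984, 0.181, 0.001, -0.0]
ft_force: [0.0, -0.3, 0.5]
opening: 0.997
grasp_force: 0.0
units [-0.08 -0.    0.05] pos [0.4902 0.2738 0.0274]
```

View pics/w2.png

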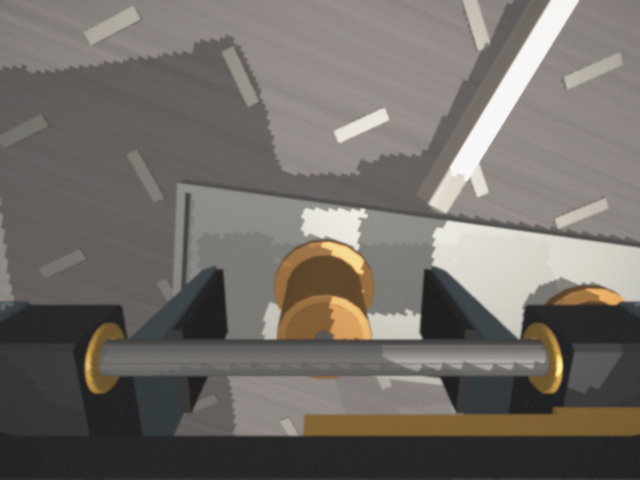

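The bush sits centred between the pads, its lid dot at about (323,335). I'll grip it and lift.

```bash
python3 -m handwheel '[[0,0,0,0,0,0],[0,0,0,0,0,0],[0,0,0,0,0,0],[0,0,0,0,0,0],[0,0,0,0,0,0],[0,0,0,0,0,0],[0,0,0,0,0,0],[0,0,0,0,0,0]]' 0 30
python3 -c "
from h import *
s=env.read_state();print(s['position'],s['ft_force'],s['tau'])"
python3 -m handwheel '[[0,0,-0.1,0,0,0],[0,0,-0.3,0,0,0],[0,0,-0.4,0,0,0],[0,0,-0.4,0,0,0],[0,0,-0.3,0,0,0],[0,0,-0.2,0,0,0],[0,0,-0.1,0,0,0],[0,0,0,0,0,0],[0,0,0,0,0,0],[0,0,0,0,0,0]]' 0 30
for i in 1 2 3 4 5; do python3 -m handwheel '[[0,0,0,0,0,0],[0,0,0,0,0,0],[0,0,0,0,0,0]]' | grep -E "force|position"; done
python3 -c "
from h import *
s=env.read_state();print(s['position'],s['ft_force'],s['tau'])"
```

```text
t: 4.6
position: [0.4895, 0.2733, 0.0264]
ee_rot: [0.983, 0.181, -0.0, 0.0]
ft_force: [0.4, -0.6, -0.1]
opening: 0.4
grasp_force: 30.0
[0.48947419 0.27330082 0.02638139] [ 0.42192041 -0.55840262 -0.05251612] [ 4.05162117e-01 -4.36869371e+01 -1.72915381e+01  1.66969453e-01
 -1.03252013e-01  7.24149111e-03]
t: 5.6
position: [0.4891, 0.2732, 0.0799]
ee_rot: [0.984, 0.181, -0.001, 0.0]
ft_force: [0.5, -0.2, -3.3]
opening: 0.401
grasp_force: 30.0
position: [0.4894, 0.2734, 0.0802]
ft_force: [0.7, 0.6, -3.1]
grasp_force: 30.0
position: [0.4895, 0.2734, 0.0804]
ft_force: [-0.3, -0.1, -4.0]
grasp_force: 30.0
position: [0.4895, 0.2734, 0.0804]
ft_force: [0.3, 0.7, -4.0]
grasp_force: 30.0
position: [0.4894, 0.2734, 0.0804]
ft_force: [-0.3, -0.0, -2.9]
grasp_force: 30.0
position: [0.4894, 0.2734, 0.0804]
ft_force: [-0.2, -0.2, -3.7]
grasp_force: 30.0
[0.48942999 0.27342571 0.08039687] [-0.17008809 -0.18353447 -3.67969675] [ 1.16982239e-03 -4.42894685e+01 -2.04127085e+01  2.13273265e-02
 -7.63496314e-02 -2.11736889e-06]
```

Left reads about 3.5 N, which fits the light one. I'll set it back.

```bash
python3 -m handwheel '[[0,0,0.1,0,0,0],[0,0,0.3,0,0,0],[0,0,0.4,0,0,0],[0,0,0.4,0,0,0],[0,0,0.3,0,0,0],[0,0,0.15,0,0,0],[0,0,0.1,0,0,0],[0,0,0.03,0,0,0],[0,0,0.02,0,0,0],[0,0,0,0,0,0],[0,0,0,0,0,0]]' 0 30
python3 -m handwheel '[[0,0,0,0,0,0],[0,0,0,0,0,0],[0,0,0,0,0,0]]'
```

```text
t: 8.2
position: [0.4897, 0.2735, 0.0268]
ee_rot: [0.984, 0.181, 0.0, -0.0]
ft_force: [-0.1, 0.5, -3.6]
opening: 0.403
grasp_force: 30.0
t: 8.5
position: [0.4895, 0.2734, 0.0265]
ee_rot: [0.984, 0.181, 0.0, 0.0]
ft_force: [-0.0, 0.0, -4.0]
opening: 0.402
grasp_force: 30.0
```

```bash
python3 -m handwheel '[[0,0,0.02,0,0,0],[0,0,0.01,0,0,0],[0,0,0,0,0,0],[0,0,0,0,0,0],[0,0,0,0,0,0]]'
```

```text
t: 9.0
position: [0.4895, 0.2735, 0.0263]
ee_rot: [0.984, 0.181, 0.0, -0.0]
ft_force: [-1.4, -1.1, 5.0]
opening: 0.4
grasp_force: 30.0
```

```bash
python3 -m handwheel '[[0,0,0,0,0,0],[0,0,0,0,0,0],[0,0,0,0,0,0],[0,0,0,0,0,0],[0,0,-0.3,0,0,0],[0,0,-0.7,0,0,0],[0,0,-1,0,0,0],[0,0,-1,0,0,0],[0,0,-1,0,0,0],[0,0,-0.5,0,0,0],[0,0,0,0,0,0]]' 91 30
python3 -c "
from h import *
go([.5145,.135,.17])"
```

```text
t: 10.1
position: [0.491, 0.2743, 0.1637]
ee_rot: [0.983, 0.181, 0.003, -0.001]
ft_force: [-0.4, 0.0, -0.4]
opening: 0.995
grasp_force: 0.0
units [-0.92  4.62 -0.22] pos [0.491  0.2743 0.1637]
```

```bash
python3 -m handwheel '[[-0.1,0.42,0,0,0,0],[-0.2,1,0,0,0,0],[-0.2,1,0,0,0,0],[-0.2,1,0,0,0,0],[-0.15,0.8,0,0,0,0],[-0.07,0.4,0,0,0,0],[0,0,0,0,0,0],[0,0,0,0,0,0],[0,0,0,0,0,0]]'
python3 - <<'E'
from h import *
im,K,T=cam("wrist"); cv2.imwrite("pics/w3.png",im[:,:,::-1]); go([.5145,.135,.026])
E
```

```text
t: 11.0
position: [0.5127, 0.1349, 0.1602]
ee_rot: [0.983, 0.181, -0.0, -0.0]
ft_force: [-0.9, -0.2, 0.7]
opening: 0.998
grasp_force: 0.0
units [0.06 0.02 4.48] pos [0.5128 0.135  0.1603]
```

View pics/w3.png

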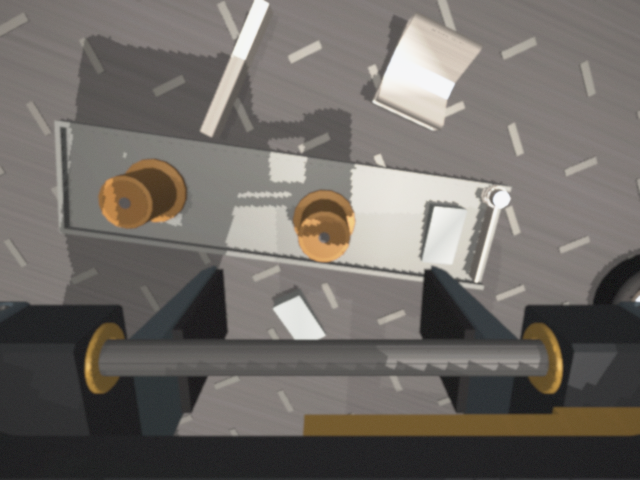

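The right bush's lid dot is at (323,238), centred between the fingers, and the left bush is standing upright at (125,203).

```bash
python3 -m handwheel '[[0.06,0.02,0.4,0,0,0],[0,0,1,0,0,0],[0,0,1,0,0,0],[0,0,1,0,0,0],[0,0,0.6,0,0,0],[0,0,0.3,0,0,0],[0,0,0.17,0,0,0],[0,0,0,0,0,0],[0,0,0,0,0,0],[0,0,0,0,0,0]]' 91 
python3 -m handwheel '[[0,0,0,0,0,0],[0,0,0,0,0,0],[0,0,0,0,0,0],[0,0,0,0,0,0],[0,0,0,0,0,0],[0,0,0,0,0,0],[0,0,0,0,0,0],[0,0,0,0,0,0]]' 0 30
python3 -m handwheel '[[0,0,-0.1,0,0,0],[0,0,-0.3,0,0,0],[0,0,-0.4,0,0,0],[0,0,-0.4,0,0,0],[0,0,-0.3,0,0,0],[0,0,-0.2,0,0,0],[0,0,-0.1,0,0,0],[0,0,0,0,0,0],[0,0,0,0,0,0],[0,0,0,0,0,0]]' 0 30
for i in 1 2 3 4 5; do python3 -m handwheel '[[0,0,0,0,0,0],[0,0,0,0,0,0],[0,0,0,0,0,0]]' | grep -E "force|position"; done
python3 -c "
from h import *
print(env.read_state()['tau']); go([.546,-.159,.147])"
```

```text
t: 12.05
position: [0.5156, 0.1343, 0.0274]
ee_rot: [0.983, 0.181, 0.001, -0.0]
ft_force: [-1.2, -0.1, -0.0]
opening: 0.998
grasp_force: 0.0
t: 12.85
position: [0.5148, 0.1345, 0.0264]
ee_rot: [0.984, 0.181, 0.0, -0.0]
ft_force: [-1.2, 1.3, 0.2]
opening: 0.406
grasp_force: 30.0
t: 13.85
position: [0.5145, 0.134, 0.0799]
ee_rot: [0.984, 0.181, -0.001, 0.0]
ft_force: [-0.3, 0.2, -5.3]
opening: 0.409
grasp_force: 30.0
position: [0.5148, 0.1341, 0.0803]
ft_force: [0.4, -0.0, -5.3]
grasp_force: 30.0
position: [0.5149, 0.1342, 0.0804]
ft_force: [-0.1, 0.1, -4.7]
grasp_force: 30.0
position: [0.5149, 0.1341, 0.0804]
ft_force: [-0.0, -0.1, -6.4]
grasp_force: 30.0
position: [0.5149, 0.1341, 0.0804]
ft_force: [0.5, -0.1, -6.6]
grasp_force: 30.0
position: [0.5149, 0.1342, 0.0804]
ft_force: [-0.2, 0.0, -4.7]
grasp_force: 30.0
[ 5.10812552e-04 -4.28553665e+01 -2.06212360e+01  3.57950467e-02
 -7.01735448e-02 -1.88140357e-04]
units [-2.51  9.5  -2.22] pos [0.5149 0.1342 0.0804]
```

Right reads about 5.5 N, so it is the heavier one. I'll carry it to the probe.

```bash
python3 -m handwheel '[[0,0,-0.4,0,0,0],[-0.05,0.2,-0.5,0,0,0],[-0.13,0.5,-0.17,0,0,0],[-0.21,0.8,0,0,0,0],[-0.26,1,0,0,0,0],[-0.26,1,0,0,0,0],[-0.26,1,0,0,0,0],[-0.26,1,0,0,0,0],[-0.26,1,0,0,0,0],[-0.26,1,0,0,0,0],[-0.21,0.8,0,0,0,0],[-0.16,0.6,0,0,0,0]]' 0 30
python3 -m handwheel '[[-0.13,0.4,0,0,0,0],[-0.06,0.2,0,0,0,0],[0,0,0,0,0,0],[0,0,0,0,0,0],[0,0,0,0,0,0],[0,0,0,0,0,0],[0,0,0,0,0,0],[0,0,0,0,0,0]]'
python3 - <<'E'
from h import *
im,K,T=cam("wrist"); top,K2,T2=cam("top"); cv2.imwrite("pics/w4.png",cv2.resize(np.hstack([im,top])[:,:,::-1],(800,300),interpolation=3))
go([.546,-.159,.1125])
E
```

```text
t: 16.55
position: [0.5446, -0.1429, 0.1128]
ee_rot: [0.984, 0.18, 0.0, 0.0]
ft_force: [-0.3, 1.2, -5.4]
opening: 0.407
grasp_force: 30.0
t: 17.35
position: [0.5459, -0.1586, 0.1126]
ee_rot: [0.983, 0.181, -0.0, 0.0]
ft_force: [-0.6, 0.7, -5.2]
opening: 0.412
grasp_force: 30.0
units [0.   0.01 0.  ] pos [ 0.5459 -0.1588  0.1126]
```

View pics/w4.png

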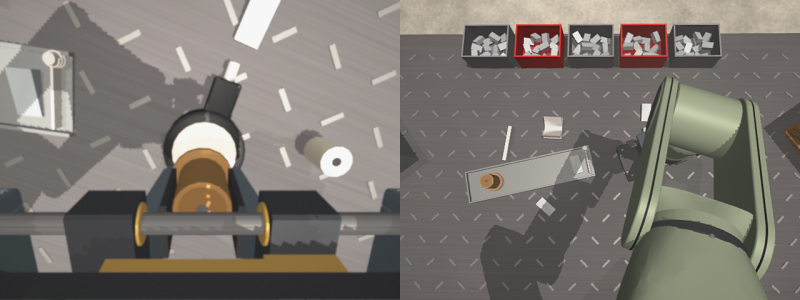

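The bush is held upright over the white disc (the disc is at about (203,150) in the wrist half). The light bush stands at its place in the channel, and everything else is untouched.

```bash
python3 -m handwheel '[[0,0,0,0,0,0],[0,0,0,0,0,0],[0,0,0,0,0,0],[0,0,0,0,0,0],[0,0,0,0,0,0],[0,0,0,0,0,0]]'; python3 -c "
from plant import env
print(env.sign_off())"
```

```text
t: 18.05
position: [0.5459, -0.159, 0.1126]
ee_rot: [0.984, 0.181, 0.0, 0.0]
ft_force: [0.5, 0.8, -5.0]
opening: 0.408
grasp_force: 30.0
the job is handed in; nothing more can be done
None
```

The right bush is the heavier (about 5.5 N against 3.5 N for the left), and I handed the job in with it held upright about 60 mm above the middle of the probe head, the left one standing back where it began; no verdict was returned.

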